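# Open the sprung bit drawer of a screwdriver case

### The job

Get the bits within reach: press the round release button on top of the grey bit case, gently (never over 14 N), and keep it down while the drawer pops out by itself, unhindered and not touched. Then take the drawer by its finger pull, draw it the rest of the way out to its stop, and let go, leaving it open. Leave the jar, the screwdriver and the notebook where they are.

Things in the scene. Friction and masses are not known exactly. Their poses are not given: they have to be found in the camera images.
- case: Grey plastic bit case, fixed: 130 deep (x) x 150 wide (y) x 62 high. Origin: centre of its underside; its -x side is the front (roughly towards the robot), z up. Six thin steel rods lie in a block 6 mm high across the rear of its top, 20 to 56 mm behind the centre. Pressing the case or its button with over 14 N fails the job.
- button_axis (a point): Point on the case's flat top, 62 mm above the desk, on the axis of the release button (20 mm ahead, -x, of the case's centre). The button: a grey round cap 26 across, in a flat black surround 38 across. At rest its crown stands 8 to 24 mm above this point; how much differs each time and is not measured: find it by touch.
- pull (a point): Middle of the top edge of the drawer's finger pull, 48 mm above the desk, 15 mm ahead of the drawer front; moves with the drawer. The pull: an upright grey fin in the middle of the front, 12 thick (along the case's y), 28 out from the front, 14 to 48 mm above the desk. Pinch it from above, along the case's y. Pull along the case's -x: 1.5 N of friction; it stays where it is left.
- jar: Amber glass jar with a metal cap, 52 across, 78 high, loose beside the case on its +y side. Origin at the centre of its underside. Must not be shifted by 15 mm.
- screwdriver: Black-handled screwdriver, 150 long, lying loose beside the case on its -y side; origin under its middle. Must not be shifted by 15 mm.
- notebook: Small red notebook 130 x 90 x 14, lying loose ahead of the case on its +y side. Origin at the centre of its underside. Must not be shifted by 15 mm.
- button_stop (a point): Fixed point 5 mm below point button_axis. Feel of the button: it goes straight down on a spring, about 2.8 N at first touch, 5.6 N where the latch lets go (3.5 mm down from rest), 6.8 N at 5 mm, where it meets a hard stop and the force climbs steeply. Let up before the drawer is 35 mm out, a catch may stop it at about 8 or 20 mm: press again.
- drawer: The drawer: grey front 138 wide x 48 high, flush with the case when shut, black tray of upright steel bits behind. Origin on the case's origin when shut; slides to the case's -x. Its damped spring pops it 42 mm out in about 1.5 s; stop at 90 mm. Until it has come 38 mm by itself it must not be touched (over 1 N).
Not all that is in view belongs to the job. Of the things shaped like the case, the grey one is meant.

How it is judged (in metres and radians):
On the way:
1. the drawer has popped out by itself (at least 38 mm) (x of drawer in the frame of case below -0.038 m), for 0.1 s.
At the end, for the whole second after the job is handed in: The drawer is out to its stop (at least 84 of 90 mm), at rest and let go, and jar, screwdriver and notebook are within 15 mm of where they were (x of drawer in the frame of case below -0.084 m and linear speed of drawer below 0.01 m/s and distance of each of jar, screwdriver, notebook from where it was at the start of the episode below 0.015 m); the robot touches nothing.
It fails at once if the drawer is touched (over 1 N) before it has popped out 38 mm by itself (x of drawer in the frame of case above -0.038 m and contact force between any of the fingers, the arm and drawer above 1 N).
It fails at once if the robot presses on the case or its button with more than 14 N before the drawer has popped out (x of drawer in the frame of case above -0.038 m and contact force between any of the fingers, the arm and case above 14 N).
It fails at once if jar, screwdriver or notebook shifted by 15 mm (distance of any of jar, screwdriver, notebook from where it was at the start of the episode above 0.015 m).
It also fails if it takes over 61 s, if anything falls off the work surface, if the arm or the gripper's body presses on something with over 40 N, if the wrist force passes 120 N, or if a joint passes its speed limit or range.

### The arm

A 7-joint arm with a two-finger parallel gripper is mounted at the origin on the work surface. World frame = base frame: x ahead of the robot, y to its left, z up, the work surface at z = 0. Lengths are in mm, angles in rad, forces in N, time in s.
With the tool pointing down it reaches from about 425 to 875 mm from the base axis. Payload 9.9 kg.
Tool frame: the origin (TCP) lies midway between the tips of the shut fingers; the grasp point (between the pads) lies 19 mm behind it; z points along the fingers, y is the line along which they close (so a half turn about z gives the same grasp; the last joint's range is limited). The gripper opens to 85 mm and grips with 20 to 120 N. Pads are 22 mm wide; open, the fingers measure 114 mm over their backs; the gripper's body (76 mm by 85 mm) begins 54 mm behind the grasp point. The pads swing forward as they close: fully open they stand 13 mm farther back than shut.
Start: joints at [-1.361, 0.576, 0.025, 1.437, -0.015, 1.129, -0.057], TCP at [195.467, 646.082, 231.289] pointing down, gripper open.
Joint ranges: [-2.76, 2.76], [-0.34, 2.15], [-1.52, 1.57], [0.19, 2.46], [-1.09, 4.23], [0.17, 1.99], [-2.82, 2.82]. Speed limits (rad/s): [2.22, 2.22, 3.01, 3.01, 3.14, 3.14, 3.14].

### API

Orientations are given as a 3x3 rotation matrix whose columns are the frame's x, y, z axes.
In Python, from plant import telemetry, camera, ctrl gives the robot as it stands.
- The arm moves only by the tool move_arm, never from a script. Its argument "increments" is a list of rows, each a list of 5 numbers: the closure, from 0 (fully open) to 1 (shut), then the shift along the world's x, y, z each as a share of 0.3 m, from -1 to 1, then the turn about the world's z as a share of 360 degrees, from -1 to 1. A call has 1 to 5 rows; each row shifts and turns the commanded pose from where the row before left it; what a row does not reach is not made up. A row lasts 1/12 s, in which the tool goes at most 41.7 mm and 7.16 degrees, less where a joint would pass 70% of its speed; a pose out of reach is approached as far as the arm can. A call with a number of a shift or a turn outside -1 to 1 is refused whole. A call with a gripper value outside its range is refused whole. The fingers move at their own pace and stop on an object; the grip force is fixed at half the most. Time passes only in rows, so rows that do not move let the fingers close. It gives the time, the measured TCP pose, the force, the opening and the grip force at its end, in the units of the state.
- telemetry.state(): the state, without advancing time (a new reading comes with each control period).
- camera(name): name is "scene" or "side" or "wrist"; returns a dict with "frame" (400x640x3 uint8, blue, green, red), "fx", "fy", "cx", "cy" (pixels), "k1" (the pictures are not rectified: a ray, as slopes to the right and down, at radius r is drawn at 1 + k1 r^2 times it, then the intrinsics apply), "pose" (4x4, takes a point from camera to world coordinates). Camera axes: x right, y up, looking along -z (the intrinsics and any distortion apply to the point x, -y, -z); pixel columns grow to the right and rows downward; lengths in mm; the calibration is good to about 2 mm. A picture is of the moment at which its call begins. There is no depth.
- ctrl.job_done(): hands the job in; it is judged then, once.
The state is a dict: "time_s": time; "joints": joint angles; "joint_vel": joint speeds; "joint_efforts": joint torques, N m; "tcp_pos": TCP position; "eef_rot": TCP orientation; "wrist_force": force on the tool from outside, world axes, zero at the start; "torque": the same for the moment, N m; "gripper_width": opening from 0.0 (shut) to 1.0 (fully open); "finger_force": force on a finger pad.
Only numpy, scipy, OpenCV 4.12 (cv2) and the standard library are available. Lean on these libraries where they do the work, as an engineer would, in place of code of your own. Each camera call takes 0.05 s, during which the arm holds its last target. There are 200 camera calls.

## Working session

There is one attempt and no reset: what is moved stays moved. The work goes in short steps, Python scripts to look and compute and a tool call to move; the robot and the scene stay as the last step left them, time stands still between calls to the robot, and variables do not carry over. Pictures are saved under pics/ and viewed, at most 10 in all, crops included, and the job is handed in when it is done.

Besides the shell and the picture viewer there is one more tool, called after ">>>" by a JSON object that holds its "name" and its "arguments", one argument or row to a line. move_arm: Moves the arm, as the interface text tells. Its arguments: {"type":"object","properties":{"increments":{"type":"array"}},"required":["increments"]}

```bash
mkdir -p pics
cat > h.py <<'E'
import numpy as np, cv2
from plant import telemetry, camera, ctrl
def ray(c,u,v):
    x=np.array([(u-c["cx"])/c["fx"],(v-c["cy"])/c["fy"]]); s=x.copy()
    for _ in range(20): s=x/(1+c["k1"]*(s@s))
    P=np.array(c["pose"]); d=P[:3,:3]@np.array([s[0],-s[1],-1]); return P[:3,3],d
def onz(c,u,v,z):
    o,d=ray(c,u,v); return o+d*(z-o[2])/d[2]
def proj(c,p):
    P=np.array(c["pose"]); q=P[:3,:3].T@(np.array(p,float)-P[:3,3]); s=np.array([q[0],-q[1]])/-q[2]
    s=s*(1+c["k1"]*(s@s)); return s*[c["fx"],c["fy"]]+[c["cx"],c["cy"]]
E
python3 - <<'E'
from h import *
import pickle
d={n:camera(n) for n in("scene","side","wrist")}
pickle.dump(d,open("c0.pkl","wb"))
for n in("scene","side"): cv2.imwrite(f"pics/{n}0.png",d[n]["frame"]); print(n,np.round(d[n]["pose"],2).tolist(),d[n]["fx"],d[n]["k1"])
s=telemetry.state(); print(np.round(s["eef_rot"],3).tolist(),s["time_s"],s["gripper_width"],s["wrist_force"])
E
```

```text
scene [[0.45, -0.77, 0.45, 1023.2], [0.89, 0.39, -0.22, -184.48], [-0.0, 0.5, 0.87, 958.5], [0.0, 0.0, 0.0, 1.0]] 438.1999015369939 -0.08802936735831172
side [[-0.98, 0.12, -0.18, 408.32], [-0.22, -0.61, 0.76, 683.88], [-0.02, 0.78, 0.62, 592.24], [0.0, 0.0, 0.0, 1.0]] 377.0257066558004 -0.0882846900406819
[[-0.957, 0.29, -0.0], [0.29, 0.957, -0.001], [-0.0, -0.001, -1.0]] 0.15 0.999682231103425 [-0.00223506 -0.49344885  0.50502148]
```

View pics/scene0.png

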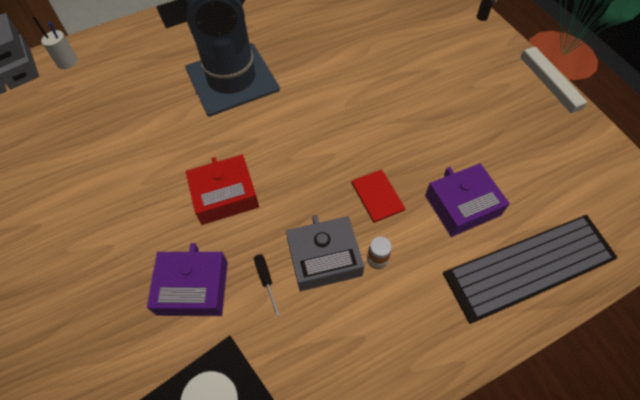

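View pics/side0.png

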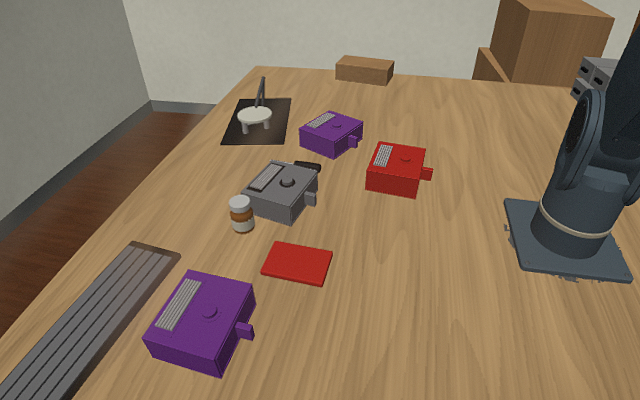

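Case-like things in the scene view: red (222,188), purple (188,282), purple (467,198) and grey (325,252). The grey one, with the black-ringed button at (322,239), is the one meant. Next I confirm that in a crop and measure it.

Run:
```python
from h import *
import pickle
d=pickle.load(open("c0.pkl","rb"))
a=cv2.resize(d["scene"]["frame"][205:300,240:410],None,fx=4.6,fy=4.6,interpolation=cv2.INTER_CUBIC)[:, :790]
cv2.imwrite("pics/crop.png",a)
rois={"scene":(280,205,90,90),"side":(235,150,95,80)}
for n,(x,y,w,h) in rois.items():
    c=d[n]; f=c["frame"][y:y+h,x:x+w].astype(int); g=f.max(2)
    sat=f.max(2)-f.min(2)
    # dark neutral blobs
    m=((g<45)&(sat<25)).astype(np.uint8)
    N,L,S,C=cv2.connectedComponentsWithStats(m)
    for i in range(1,N):
        if S[i,4]>25:
            u,v=C[i]+[x,y]; print(n,"dark",np.round([u,v],1),S[i].tolist(),np.round(onz(c,u,v,62),1))
    m=((sat<22)).astype(np.uint8)
    N,L,S,C=cv2.connectedComponentsWithStats(m)
    i=1+np.argmax(S[1:,4]); cn,_=cv2.findContours((L==i).astype(np.uint8),0,2)
    cn=max(cn,key=cv2.contourArea); h_=cv2.approxPolyDP(cv2.convexHull(cn),2.0,True)[:,0]+[x,y]
    print(n,[(p.tolist(),np.round(onz(c,*p,62)[:2]).tolist(),np.round(onz(c,*p,0)[:2]).tolist()) for p in h_])
```

```text
scene dark [321.5 242.5] [34, 31, 16, 11, 58] [644.7 -11.2  62. ]
scene dark [352.5 257.2] [69, 45, 7, 15, 44] [707.4  34.4  62. ]
scene dark [303.5 268.2] [21, 56, 7, 16, 48] [682.5 -73.6  62. ]
scene [([348, 217], [614.0, 73.0], [586.0, 90.0]), ([363, 264], [732.0, 47.0], [712.0, 63.0]), ([361, 274], [750.0, 32.0], [731.0, 47.0]), ([300, 289], [722.0, -100.0], [701.0, -94.0]), ([286, 231], [583.0, -71.0], [552.0, -63.0]), ([314, 216], [576.0, 3.0], [545.0, 16.0])]
side dark [309.8 164.3] [60, 11, 26, 11, 53] [603.5 -92.   62. ]
side [([270, 160], [710.0, -92.0], [745.0, -183.0]), ([301, 161], [629.0, -103.0], [655.0, -195.0]), ([320, 165], [577.0, -94.0], [597.0, -184.0]), ([315, 204], [557.0, 60.0], [574.0, -13.0]), ([291, 225], [591.0, 136.0], [612.0, 72.0]), ([235, 212], [721.0, 120.0], [758.0, 54.0]), ([235, 196], [743.0, 67.0], [782.0, -5.0])]
```

View pics/crop.png

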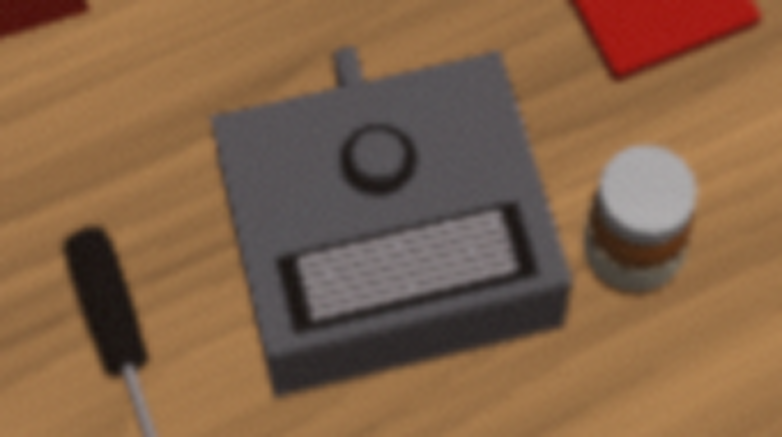

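The crop confirms it: grey case, black-ringed button, rods at the rear (away from the robot), fin at the front. The jar is on +y and the screwdriver on -y.

Run:
```python
from h import *
import pickle
d=pickle.load(open("c0.pkl","rb")); c=d["scene"]; s=d["side"]
P=lambda x,y:(240+x/4.6,205+y/4.6)
Q=np.array([onz(c,*P(*p),62)[:2] for p in[(215,118),(500,55),(570,282),(272,350)]]) # FL(-y) FR(+y) RR RL
print(Q.round(1).tolist()); print("sides",[np.linalg.norm(Q[i]-Q[(i+1)%4]).round(1) for i in range(4)])
y=(Q[1]-Q[0])+(Q[2]-Q[3]); yaw1=np.arctan2(-y[0],y[1]); x=(Q[3]-Q[0])+(Q[2]-Q[1]); yaw2=np.arctan2(x[1],x[0]); 
yaw=(yaw1+yaw2)/2; ctr=Q.mean(0); ex=np.array([np.cos(yaw),np.sin(yaw)]); ey=np.array([-ex[1],ex[0]])
print("yaw",yaw1,yaw2,yaw,"ctr",ctr,"button",ctr-20*ex,"pull",ctr-80*ex, "after",ctr-122*ex)
print("surround sides",onz(c,*P(340,160),62),onz(c,*P(416,160),62),"bottom",onz(c,*P(378,195),62))
print("fin top front/back", onz(c,*P(346,48),48),onz(c,*P(350,84),48))
for nm,p,z in[("jarcap",(648,188),78),("jarbase",(634,292),0),("drv",(105,300),10)]: print(nm,onz(c,*P(*p),z).round(1))
# predicted side-view pixels
for nm,p in[("btn",[*(ctr-20*ex),62]),("pull",[*(ctr-80*ex),48])]+[(f"c{i}",[*q,62]) for i,q in enumerate(Q)]: print(nm,proj(s,p).round(1))
a=s["frame"][150:240,220:340]; cv2.imwrite("pics/crops.png",cv2.resize(a,None,fx=6,fy=6,interpolation=2))
```

```text
[[582.5, -69.0], [614.5, 74.1], [737.6, 46.5], [705.0, -94.4]]
sides [np.float64(146.6), np.float64(126.1), np.float64(144.6), np.float64(125.1)]
yaw -0.22340586019134703 -0.21268578613764996 -0.2180458231644985 ctr [659.8995787  -10.68216087] button [640.3731378   -6.35571825] pull [581.7938151    6.62360964] after [540.78828921  15.70913916]
surround sides [630.96490129 -23.41313866  62.        ] [647.64619824   9.91137996  62.        ] bottom [656.12738997 -15.04291138  62.        ]
fin top front/back [569.0736096    9.37383053  48.        ] [588.72059636   2.13880389  48.        ]
jarcap [717.3  99.   78. ]
jarbase [737.2  88.9   0. ]
drv [ 625.4 -153.2   10. ]
btn [286.6 182.3]
pull [309.5 193.1]
c0 [316.  170.2]
c1 [288.  204.8]
c2 [240.4 190.9]
c3 [271.9 159.8]
```

View pics/crops.png

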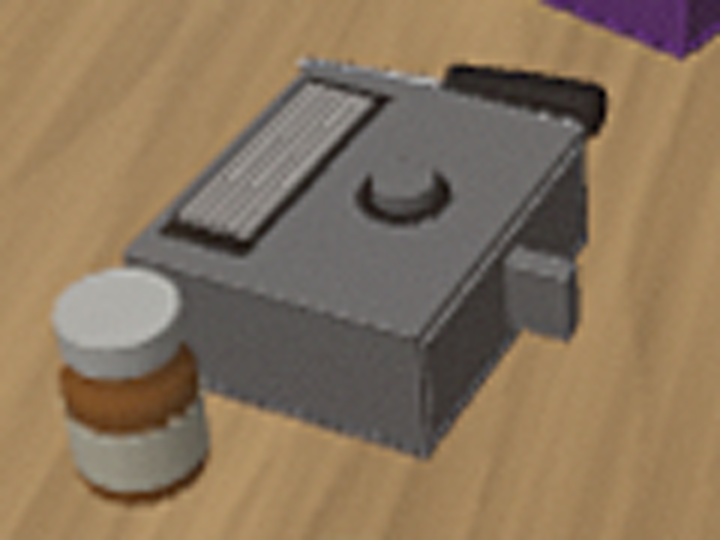

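The side view agrees: case corners are within 2 px of prediction, and the button is at about (287,182) px. That puts the button axis at (640,-6.5), yaw at -12.5°, and the pull at (581,6.5). I shut the fingers and travel there at height.

>>> {"name": "move_arm", "arguments": {
  "increments": [
    [1,0.075,-0.11,0,0.012],
    [1,0.075,-0.11,0,0],
    [1,0.075,-0.11,0,0],
    [1,0.075,-0.11,0,0],
    [1,0.075,-0.11,0,0]
  ]
}}

```text
time_s: 0.57
tcp_pos: [308.6, 479.3, 231.1]
eef_rot: [[-0.976, 0.216, -0.0], [0.216, 0.976, -0.0], [0.0, -0.0, -1.0]]
wrist_force: [0.9, -0.8, 0.3]
gripper_width: 0.303
finger_force: 0.0
```

>>> {"name": "move_arm", "arguments": {
  "increments": [
    [1,0.075,-0.11,0,0],
    [1,0.075,-0.11,0,0],
    [1,0.075,-0.11,0,0],
    [1,0.075,-0.11,0,0],
    [1,0.075,-0.11,0,0]
  ]
}}

```text
time_s: 0.98
tcp_pos: [421.1, 314.3, 231.3]
eef_rot: [[-0.976, 0.216, -0.0], [0.216, 0.976, -0.0], [0.0, -0.0, -1.0]]
wrist_force: [2.0, 1.4, 0.4]
gripper_width: 0.0
finger_force: 0.0
```

>>> {"name": "move_arm", "arguments": {
  "increments": [
    [1,0.075,-0.11,0,0],
    [1,0.075,-0.11,0,0],
    [1,0.075,-0.11,0,0],
    [1,0.075,-0.11,0,0],
    [1,0,0,0,0]
  ]
}}

```text
time_s: 1.4
tcp_pos: [514.7, 175.3, 231.4]
eef_rot: [[-0.974, 0.227, 0.002], [0.227, 0.974, -0.004], [-0.003, -0.004, -1.0]]
wrist_force: [-0.5, -1.1, 0.2]
gripper_width: 0.004
finger_force: 0.0
```

>>> {"name": "move_arm", "arguments": {
  "increments": [
    [1,0.07,-0.1,0,0],
    [1,0.07,-0.1,0,0],
    [1,0.07,-0.1,0,0],
    [1,0.07,-0.1,0,0],
    [1,0.07,-0.1,0,0]
  ]
}}

```text
time_s: 1.82
tcp_pos: [616.1, 32.8, 231.1]
eef_rot: [[-0.976, 0.216, -0.0], [0.216, 0.976, 0.0], [0.0, -0.0, -1.0]]
wrist_force: [1.3, 0.5, -0.3]
gripper_width: -0.001
finger_force: 0.0
```

>>> {"name": "move_arm", "arguments": {
  "increments": [
    [1,0.067,-0.106,0,0],
    [1,0,0,-0.1,0],
    [1,0,0,-0.1,0],
    [1,0,0,-0.1,0],
    [1,0,0,0,0]
  ]
}}

```text
time_s: 2.23
tcp_pos: [632.0, 2.5, 135.5]
eef_rot: [[-0.976, 0.217, -0.009], [0.217, 0.976, -0.0], [0.009, -0.002, -1.0]]
wrist_force: [-1.3, 0.3, -1.2]
gripper_width: 0.004
finger_force: 0.0
```

>>> {"name": "move_arm", "arguments": {
  "increments": [
    [1,0,0,0,0],
    [1,0,0,0,0]
  ]
}}

```text
time_s: 2.4
tcp_pos: [636.4, 2.5, 142.7]
eef_rot: [[-0.976, 0.216, 0.001], [0.216, 0.976, -0.0], [-0.001, 0.0, -1.0]]
wrist_force: [0.7, -0.0, 0.9]
gripper_width: -0.001
finger_force: 0.0
```

Run:
```python
from h import *
s=telemetry.state(); print(s["tcp_pos"],s["wrist_force"])
c=camera("wrist"); cv2.imwrite("pics/w1.png",c["frame"])
print(proj(c,[640,-6.5,62]),proj(c,s["tcp_pos"]))
```

```text
[636.35249953   2.50938836 142.74607452] [ 0.66252711 -0.03675186  0.87096846]
[312.27085427 214.07598521] [323.02834348 257.33169139]
```

View pics/w1.png

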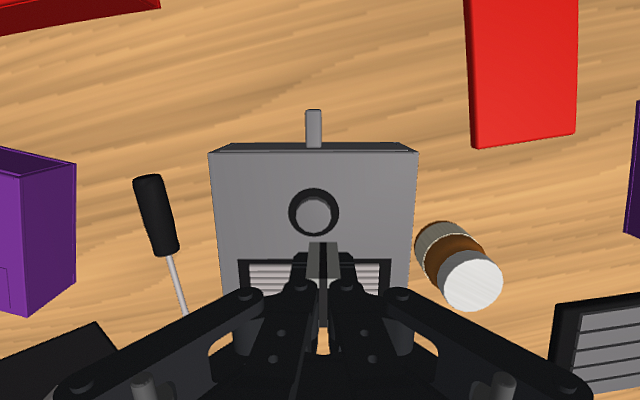

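The ring is centred at (313.5,212) px against a predicted (312,214), so the position is good to about 1.5 mm. Refined button axis: (639.3,-5.8).

>>> {"name": "move_arm", "arguments": {
  "increments": [
    [1,0.01,-0.028,-0.06,0],
    [1,0,0,-0.06,0],
    [1,0,0,-0.03,0],
    [1,0,0,0,0],
    [1,0,0,0,0]
  ]
}}

```text
time_s: 2.87
tcp_pos: [639.0, -5.7, 97.3]
eef_rot: [[-0.976, 0.216, 0.001], [0.216, 0.976, 0.0], [-0.001, 0.0, -1.0]]
wrist_force: [0.1, -0.0, 0.6]
gripper_width: -0.0
finger_force: 0.0
```

>>> {"name": "move_arm", "arguments": {
  "increments": [
    [1,0,0,-0.005,0],
    [1,0,0,-0.005,0],
    [1,0,0,-0.005,0],
    [1,0,0,0,0]
  ]
}}

```text
time_s: 3.2
tcp_pos: [638.6, -6.0, 92.0]
eef_rot: [[-0.976, 0.217, 0.0], [0.217, 0.976, 0.0], [-0.0, 0.0, -1.0]]
wrist_force: [-0.1, 0.2, -0.2]
gripper_width: 0.002
finger_force: 0.0
```

>>> {"name": "move_arm", "arguments": {
  "increments": [
    [1,0,0,-0.006,0],
    [1,0,0,-0.006,0],
    [1,0,0,0,0]
  ]
}}

```text
time_s: 3.45
tcp_pos: [638.4, -6.1, 87.8]
eef_rot: [[-0.976, 0.217, -0.001], [0.217, 0.976, -0.0], [0.0, -0.0, -1.0]]
wrist_force: [-1.0, 0.4, -0.3]
gripper_width: -0.004
finger_force: 0.0
```

>>> {"name": "move_arm", "arguments": {
  "increments": [
    [1,0,0,-0.004,0],
    [1,0,0,-0.004,0],
    [1,0,0,0,0]
  ]
}}

```text
time_s: 3.7
tcp_pos: [638.4, -6.1, 85.5]
eef_rot: [[-0.976, 0.217, -0.0], [0.217, 0.976, -0.0], [0.0, -0.0, -1.0]]
wrist_force: [0.4, 0.1, 0.1]
gripper_width: -0.003
finger_force: 0.0
```

>>> {"name": "move_arm", "arguments": {
  "increments": [
    [1,0,0,-0.004,0],
    [1,0,0,-0.004,0],
    [1,0,0,0,0]
  ]
}}

```text
time_s: 3.95
tcp_pos: [638.4, -6.1, 83.1]
eef_rot: [[-0.976, 0.217, -0.0], [0.217, 0.976, -0.0], [0.0, -0.0, -1.0]]
wrist_force: [-0.2, 0.4, -0.8]
gripper_width: 0.004
finger_force: 0.0
```

>>> {"name": "move_arm", "arguments": {
  "increments": [
    [1,0,0,-0.004,0],
    [1,0,0,-0.004,0],
    [1,0,0,0,0]
  ]
}}

```text
time_s: 4.2
tcp_pos: [638.4, -6.1, 80.7]
eef_rot: [[-0.976, 0.217, -0.0], [0.217, 0.976, -0.0], [0.0, -0.0, -1.0]]
wrist_force: [-0.3, 0.7, 0.4]
gripper_width: -0.005
finger_force: 0.0
```

>>> {"name": "move_arm", "arguments": {
  "increments": [
    [1,0,0,-0.004,0],
    [1,0,0,-0.004,0],
    [1,0,0,0,0]
  ]
}}

```text
time_s: 4.45
tcp_pos: [638.4, -6.1, 78.3]
eef_rot: [[-0.976, 0.217, -0.0], [0.217, 0.976, 0.0], [0.0, -0.0, -1.0]]
wrist_force: [0.0, 1.0, 0.1]
gripper_width: -0.003
finger_force: 0.0
```

>>> {"name": "move_arm", "arguments": {
  "increments": [
    [1,0,0,-0.004,0],
    [1,0,0,-0.004,0],
    [1,0,0,0,0]
  ]
}}

```text
time_s: 4.7
tcp_pos: [638.4, -6.1, 75.9]
eef_rot: [[-0.976, 0.217, -0.0], [0.217, 0.976, -0.0], [0.0, -0.0, -1.0]]
wrist_force: [0.0, 0.8, -0.2]
gripper_width: -0.001
finger_force: 0.0
```

>>> {"name": "move_arm", "arguments": {
  "increments": [
    [1,0,0,-0.004,0],
    [1,0,0,-0.004,0],
    [1,0,0,0,0]
  ]
}}

```text
time_s: 4.95
tcp_pos: [638.5, -6.1, 73.5]
eef_rot: [[-0.976, 0.217, -0.0], [0.217, 0.976, 0.0], [0.0, -0.0, -1.0]]
wrist_force: [-0.5, 0.2, 0.3]
gripper_width: 0.001
finger_force: 0.0
```

>>> {"name": "move_arm", "arguments": {
  "increments": [
    [1,0,0,-0.004,0],
    [1,0,0,-0.004,0],
    [1,0,0,0,0]
  ]
}}

```text
time_s: 5.2
tcp_pos: [638.6, -6.1, 71.3]
eef_rot: [[-0.976, 0.217, -0.0], [0.217, 0.976, -0.0], [0.0, -0.0, -1.0]]
wrist_force: [0.7, -1.4, 0.2]
gripper_width: 0.007
finger_force: 0.3
```

>>> {"name": "move_arm", "arguments": {
  "increments": [
    [1,0,0,-0.004,0],
    [1,0,0,0,0]
  ]
}}

```text
time_s: 5.37
tcp_pos: [638.6, -6.1, 70.5]
eef_rot: [[-0.976, 0.217, 0.0], [0.217, 0.976, 0.0], [-0.0, 0.0, -1.0]]
wrist_force: [-1.2, -0.3, 3.5]
gripper_width: 0.004
finger_force: 1.9
```

Contact at about 71 mm. Pressing on in small steps.

>>> {"name": "move_arm", "arguments": {
  "increments": [
    [1,0,0,-0.004,0],
    [1,0,0,-0.004,0],
    [1,0,0,0,0]
  ]
}}

```text
time_s: 5.62
tcp_pos: [638.8, -6.2, 68.0]
eef_rot: [[-0.976, 0.217, 0.001], [0.217, 0.976, -0.0], [-0.001, 0.0, -1.0]]
wrist_force: [-1.1, -0.8, 1.2]
gripper_width: -0.003
finger_force: 0.6
```

>>> {"name": "move_arm", "arguments": {
  "increments": [
    [1,0,0,0,0],
    [1,0,0,0,0]
  ]
}}

```text
time_s: 5.78
tcp_pos: [638.8, -6.2, 68.0]
eef_rot: [[-0.976, 0.217, 0.001], [0.217, 0.976, -0.0], [-0.001, 0.0, -1.0]]
wrist_force: [-0.6, -0.6, 3.3]
gripper_width: 0.001
finger_force: 1.5
```

Run:
```python
from h import *
c=camera("wrist"); s=telemetry.state(); print(s["wrist_force"],s["tcp_pos"],s["torque"])
p=cv2.resize(c["frame"][90:310,180:460],None,fx=2.5,fy=2.5); c2=camera("side"); 
q=cv2.resize(c2["frame"][140:240,230:350],None,fx=5,fy=5)
p=cv2.resize(p,(380,300)); q=cv2.resize(q,(360,300)); cv2.imwrite("pics/w2.png",np.hstack([p,q]))
```

```text
[ 0.823875   -0.35267631  2.89793344] [638.75819205  -6.15512824  67.92023082] [-0.0595189   0.04531484  0.00570787]
```

View pics/w2.png

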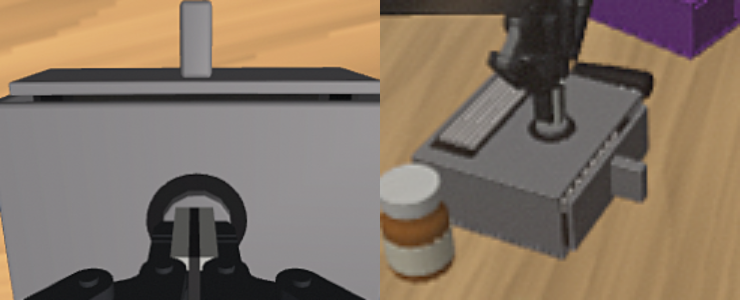

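The drawer is starting out: a gap shows at the front. I press slightly further and hold.

>>> {"name": "move_arm", "arguments": {
  "increments": [
    [1,0,0,-0.003,0],
    [1,0,0,0,0],
    [1,0,0,0,0],
    [1,0,0,0,0],
    [1,0,0,0,0]
  ]
}}

```text
time_s: 6.3
tcp_pos: [638.9, -6.2, 67.2]
eef_rot: [[-0.976, 0.217, 0.001], [0.217, 0.976, -0.0], [-0.001, 0.0, -1.0]]
wrist_force: [-0.9, -0.7, 4.9]
gripper_width: -0.0
finger_force: 2.8
```

>>> {"name": "move_arm", "arguments": {
  "increments": [
    [1,0,0,0,0],
    [1,0,0,0,0],
    [1,0,0,0,0],
    [1,0,0,0,0],
    [1,0,0,0,0]
  ]
}}

```text
time_s: 6.72
tcp_pos: [638.9, -6.2, 67.2]
eef_rot: [[-0.976, 0.217, 0.001], [0.217, 0.976, -0.0], [-0.001, 0.0, -1.0]]
wrist_force: [0.0, 0.4, 5.8]
gripper_width: -0.0
finger_force: 2.8
```

>>> {"name": "move_arm", "arguments": {
  "increments": [
    [1,0,0,0,0],
    [1,0,0,0,0],
    [1,0,0,0,0],
    [1,0,0,0,0],
    [1,0,0,0,0]
  ]
}}

```text
time_s: 7.13
tcp_pos: [638.9, -6.2, 67.2]
eef_rot: [[-0.976, 0.217, 0.001], [0.217, 0.976, -0.0], [-0.001, 0.0, -1.0]]
wrist_force: [0.1, -0.2, 5.8]
gripper_width: -0.001
finger_force: 2.8
```

>>> {"name": "move_arm", "arguments": {
  "increments": [
    [1,0,0,0,0],
    [1,0,0,0,0],
    [1,0,0,0,0],
    [1,0,0,0,0],
    [1,0,0,0,0]
  ]
}}

```text
time_s: 7.55
tcp_pos: [638.8, -6.2, 67.2]
eef_rot: [[-0.976, 0.217, 0.001], [0.217, 0.976, -0.0], [-0.001, 0.0, -1.0]]
wrist_force: [-0.8, 0.4, 5.3]
gripper_width: 0.003
finger_force: 2.8
```

Run:
```python
from h import *
c=camera("wrist"); s=telemetry.state(); print(s["wrist_force"],s["tcp_pos"])
cv2.imwrite("pics/w3.png",c["frame"])
ex=np.array([.976,-.216])
for o in(0,8,20,42): print(o,proj(c,[*(np.array([659.3,-10])-(65+o)*ex),48]), proj(c,[*(np.array([659.3,-10])-(93+o)*ex),48]))
```

```text
[0.0234687  0.10078879 5.83515707] [638.86065873  -6.122987    67.21801167]
0 [324.29971553 162.08055539] [324.367961   105.48330318]
8 [324.3190923  146.42642401] [324.38758355  88.37825567]
20 [324.34836141 122.17208963] [324.41695564  61.94417378]
42 [324.40228752  75.27712389] [324.4699957   11.12358918]
```

View pics/w3.png

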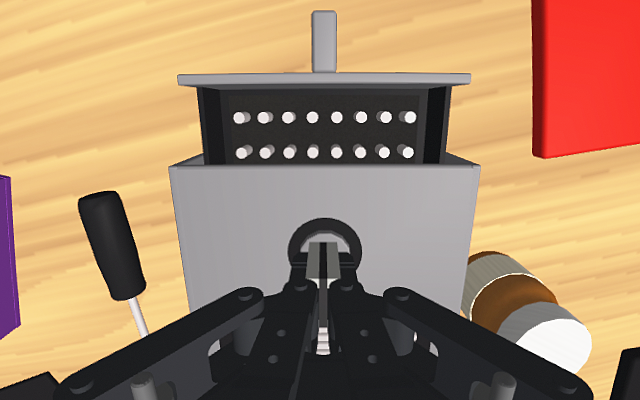

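The fin spans rows 11 to 72 px, matching 42 mm out exactly. I lift off, open, and go over the pull at about (538.5,17).

>>> {"name": "move_arm", "arguments": {
  "increments": [
    [1,0,0,0.06,0],
    [1,0,0,0.09,0],
    [0,0,0,0.08,0],
    [0,-0.08,0.018,0,0],
    [0,-0.09,0.02,0,0]
  ]
}}

```text
time_s: 8.02
tcp_pos: [588.8, 5.0, 136.9]
eef_rot: [[-0.976, 0.218, 0.004], [0.218, 0.976, -0.0], [-0.003, 0.001, -1.0]]
wrist_force: [-1.0, 0.6, -1.1]
gripper_width: 0.418
finger_force: 0.0
```

>>> {"name": "move_arm", "arguments": {
  "increments": [
    [0,-0.09,0.02,0,0],
    [0,-0.07,0.018,0,0],
    [0,0,0,0,0],
    [0,0,0,0,0],
    [0,0,0,0,0]
  ]
}}

```text
time_s: 8.43
tcp_pos: [540.4, 16.7, 136.0]
eef_rot: [[-0.976, 0.217, 0.001], [0.217, 0.976, -0.0], [-0.001, 0.0, -1.0]]
wrist_force: [0.2, 0.8, -0.1]
gripper_width: 1.003
finger_force: 0.0
```

Run:
```python
from h import *
c=camera("wrist"); s=telemetry.state(); print(s["wrist_force"],s["tcp_pos"],s["gripper_width"])
cv2.imwrite("pics/w4.png",c["frame"]); d=camera("scene")
ex=np.array([.976,-.216])
for o in(107,135): print(o,proj(c,[*(np.array([659.3,-10])-o*ex),48]))
cv2.imwrite("pics/w4.png",np.hstack([cv2.resize(c["frame"],(480,300)),cv2.resize(d["frame"][180:300,240:360],(300,300))]))
```

```text
[0.23799356 0.2276748  0.62611675] [540.56391837  16.49063996 135.87731797] 0.998197502712479
107 [322.65901319 222.57181283]
135 [322.65714059 187.47955477]
```

View pics/w4.png

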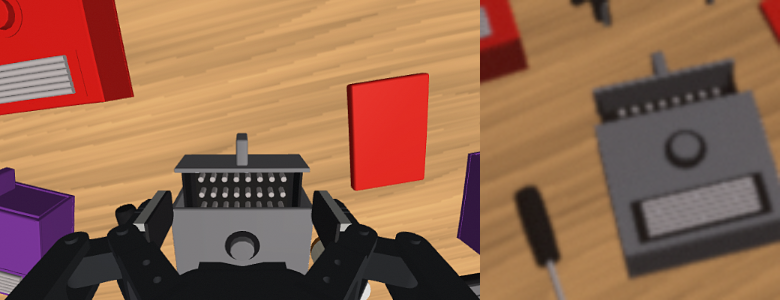

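The fin's top face spans rows 187 to 221, as predicted, and is centred between the fingers. Descending.

>>> {"name": "move_arm", "arguments": {
  "increments": [
    [0,-0.006,0.001,-0.09,0],
    [0,0,0,-0.09,0],
    [0,0,0,-0.09,0],
    [0,0,0,-0.07,0],
    [0,0,0,-0.03,0]
  ]
}}

```text
time_s: 8.95
tcp_pos: [537.0, 16.7, 22.0]
eef_rot: [[-0.976, 0.217, -0.003], [0.217, 0.976, -0.0], [0.003, -0.001, -1.0]]
wrist_force: [0.1, -0.1, 0.1]
gripper_width: 1.002
finger_force: 0.0
```

>>> {"name": "move_arm", "arguments": {
  "increments": [
    [0,0,0,0,0],
    [0,0,0,0,0]
  ]
}}

```text
time_s: 9.12
tcp_pos: [538.2, 16.7, 24.9]
eef_rot: [[-0.976, 0.217, -0.0], [0.217, 0.976, -0.0], [0.0, -0.0, -1.0]]
wrist_force: [0.1, 0.1, 0.6]
gripper_width: 1.002
finger_force: 0.0
```

>>> {"name": "move_arm", "arguments": {
  "increments": [
    [1,0,0,0,0],
    [1,0,0,0,0],
    [1,0,0,0,0],
    [1,0,0,0,0],
    [1,0,0,0,0]
  ]
}}

```text
time_s: 9.53
tcp_pos: [538.1, 17.0, 25.5]
eef_rot: [[-0.976, 0.217, 0.001], [0.217, 0.976, 0.0], [-0.001, 0.0, -1.0]]
wrist_force: [0.7, 0.2, 0.6]
gripper_width: 0.299
finger_force: 0.0
```

>>> {"name": "move_arm", "arguments": {
  "increments": [
    [1,0,0,0,0],
    [1,0,0,0,0],
    [1,0,0,0,0],
    [1,0,0,0,0],
    [1,0,0,0,0]
  ]
}}

```text
time_s: 9.95
tcp_pos: [537.9, 16.8, 25.4]
eef_rot: [[-0.976, 0.217, 0.0], [0.217, 0.976, -0.0], [-0.001, -0.0, -1.0]]
wrist_force: [-1.4, -0.3, 5.5]
gripper_width: 0.128
finger_force: 61.1
```

Gripped. Drawing along the case's -x in 6 mm steps.

>>> {"name": "move_arm", "arguments": {
  "increments": [
    [1,-0.0195,0.0043,0,0],
    [1,-0.0195,0.0043,0,0],
    [1,-0.0195,0.0043,0,0],
    [1,-0.0195,0.0043,0,0],
    [1,-0.0195,0.0043,0,0]
  ]
}}

```text
time_s: 10.37
tcp_pos: [508.5, 23.2, 25.3]
eef_rot: [[-0.976, 0.217, 0.001], [0.217, 0.976, -0.0], [-0.001, -0.0, -1.0]]
wrist_force: [0.8, -1.8, 5.2]
gripper_width: 0.126
finger_force: 60.9
```

>>> {"name": "move_arm", "arguments": {
  "increments": [
    [1,-0.0195,0.0043,0,0],
    [1,-0.0195,0.0043,0,0],
    [1,-0.01,0.0022,0,0],
    [1,0,0,0,0],
    [1,0,0,0,0]
  ]
}}

```text
time_s: 10.78
tcp_pos: [492.9, 26.6, 25.3]
eef_rot: [[-0.976, 0.217, -0.0], [0.217, 0.976, -0.0], [0.0, -0.0, -1.0]]
wrist_force: [-1.4, -2.1, 8.5]
gripper_width: 0.126
finger_force: 61.4
```

>>> {"name": "move_arm", "arguments": {
  "increments": [
    [1,-0.005,0.0011,0,0],
    [1,-0.003,0.0007,0,0],
    [1,0,0,0,0],
    [1,0,0,0,0]
  ]
}}

```text
time_s: 11.12
tcp_pos: [491.3, 26.9, 25.3]
eef_rot: [[-0.976, 0.217, 0.001], [0.217, 0.976, -0.0], [-0.001, -0.0, -1.0]]
wrist_force: [-0.1, -2.6, 6.7]
gripper_width: 0.126
finger_force: 61.1
```

About 89.7 mm out. Releasing and lifting straight up.

>>> {"name": "move_arm", "arguments": {
  "increments": [
    [0,0,0,0,0],
    [0,0,0,0,0],
    [0,0,0,0,0],
    [0,0,0,0,0],
    [0,0,0,0,0]
  ]
}}

```text
time_s: 11.53
tcp_pos: [491.2, 27.4, 24.8]
eef_rot: [[-0.976, 0.217, -0.0], [0.217, 0.976, 0.0], [0.0, -0.0, -1.0]]
wrist_force: [0.3, -0.9, 0.8]
gripper_width: 0.826
finger_force: 0.0
```

>>> {"name": "move_arm", "arguments": {
  "increments": [
    [0,0,0,0,0],
    [0,0,0,0.05,0],
    [0,0,0,0.1,0],
    [0,0,0,0.1,0],
    [0,0,0,0.1,0]
  ]
}}

```text
time_s: 11.95
tcp_pos: [490.9, 27.1, 130.9]
eef_rot: [[-0.976, 0.217, -0.001], [0.217, 0.976, -0.0], [0.001, -0.0, -1.0]]
wrist_force: [-0.2, 1.1, -0.3]
gripper_width: 1.002
finger_force: 0.0
```

>>> {"name": "move_arm", "arguments": {
  "increments": [
    [0,0,0,0.1,0],
    [0,0,0,0,0],
    [0,0,0,0,0],
    [0,0,0,0,0]
  ]
}}

```text
time_s: 12.28
tcp_pos: [491.1, 27.3, 159.5]
eef_rot: [[-0.976, 0.216, -0.0], [0.216, 0.976, 0.0], [0.0, -0.0, -1.0]]
wrist_force: [0.5, 0.5, -0.7]
gripper_width: 0.996
finger_force: 0.0
```

Run:
```python
from h import *
c=camera("wrist"); s=telemetry.state(); print(s["wrist_force"],s["tcp_pos"],s["gripper_width"])
ex=np.array([.976,-.216])
for o in(80,84,90): print(o,proj(c,[*(np.array([659.3,-10])-(65+o)*ex),48]),proj(c,[*(np.array([659.3,-10])-(93+o)*ex),48]))
cv2.imwrite("pics/w5.png",c["frame"])
```

```text
[-0.54451362  0.22185901 -0.46663139] [490.70924789  27.21191248 158.96678436] 0.9984631925349029
80 [323.01155272 226.64083677] [323.02309488 195.13442193]
84 [323.01317604 222.25661371] [323.02477722 190.47575774]
90 [323.01562716 215.60801634] [323.02731594 183.41252039]
```

View pics/w5.png

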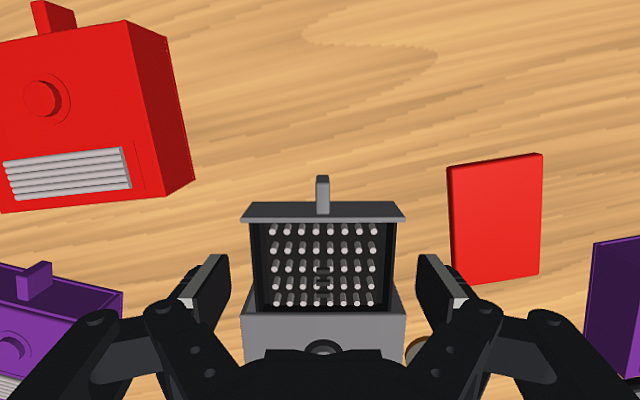

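The fin's top face spans rows 184 to 215, which matches 90 mm out. The notebook hasn't moved and nothing touches the robot.

```bash
python3 -c "
from plant import ctrl; print(ctrl.job_done())"
```

```text
the job is handed in; nothing more can be done
None
```

The job is handed in (no verdict was returned): the drawer popped out about 42 mm by itself with the button read at no more than about 6 N, then I drew it to its stop at about 90 mm and let go, keeping clear of the jar, screwdriver and notebook.

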